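# Fetch the grater from behind the skimmer

## Task

I need the four-sided cheese grater, but it hangs at the back of a hook behind the round skimmer. Hang the skimmer on the empty hook first, then take the grater off and stand it upright on its base in the middle of the wooden chopping board. Drop neither of them.

Things in the scene. Friction and masses are not known exactly. Their poses are not given: they have to be found in the camera images.
- skimmer: steel skimmer, front one (nearer the robot) on the crowded hook. Closed strap loop on top, in its y-z plane: 50 mm wide (y) outside, 40 x 46 mm high inside, strap 5 x 14 (x) mm, sides fit to pinch across y. Below: stem and perforated disc 84 mm across; lowest point 170 mm below origin. Origin: middle of the underside of the loop's top bar, resting on the rod. x along rod, z up. 0.1-0.2 kg
- grater: four-sided steel cheese grater, some 55 mm behind the skimmer, with the same loop. Body tapers to a flat 50 x 84 mm (x, y) base. Origin: middle of the underside of the loop's top bar; base 146 mm below it. x along rod, z up. 0.19-0.34 kg. The line grater to skimmer origin shows the crowded rod's direction; its tip is 88-96 mm from the grater's origin. That hook is shaped like spare_hook
- spare_hook: empty one of three equal hook stands (others: skimmer and grater; a whisk). Round steel base 104 mm across, 12 mm post, one level 8 mm rod from the post's top along the stand's -x, roughly towards the robot; it ends 143 mm from the post's axis, bent up to 12 mm above the rod's top. Origin: centre of base underside, on the post's axis, z up. Rod's top at z 239 mm; hang a loop at about x -80, y 0
- board: wooden chopping board lying on the counter to the robot's left, 170 mm (x) x 220 mm (y) x 18 mm thick. Origin: centre of its underside, z up; top face 18 mm above it. Nearby: the three stands' rod tips all lie beyond x = 0.49 m (robot base at x = 0), and nothing taller than 90 mm stands between them and the robot, so things can be carried sideways there.
Not all that is in view belongs to the job. Leave any orange or pink look-alike of the skimmer alone.

How it is judged:
On the way:
1. the skimmer hangs released on the spare hook while the grater still hangs on its own hook (x of skimmer in the frame of spare_hook between -0.137 and -0.01 m and y of skimmer in the frame of spare_hook between -0.02 and 0.02 m and z of skimmer in the frame of spare_hook between 0.227 and 0.251 m and contact force between skimmer and spare_hook above 0.3 N and contact force between the fingers and skimmer below 0.05 N and linear speed of skimmer below 0.1 m/s and height (world z) of grater above 0.22 m and contact force between the fingers and grater below 0.05 N), for 0.2 s.
At the end, for the whole second after the job is handed in: The skimmer hangs by its loop on the spare hook's rod (loop's top bar within 12 mm of the rod's top side in height and within 20 mm sideways), let go and below 0.1 m/s; the grater stands upright (within 0.12 rad) on the chopping board, its axis within 50 mm of the board's centre, let go and at rest (x of skimmer in the frame of spare_hook between -0.137 and -0.01 m and y of skimmer in the frame of spare_hook between -0.02 and 0.02 m and z of skimmer in the frame of spare_hook between 0.227 and 0.251 m and contact force between skimmer and spare_hook above 0.3 N and contact force between the fingers and skimmer below 0.05 N and linear speed of skimmer below 0.1 m/s and horizontal distance between grater and board below 0.05 m and angle between grater's own z axis and vertical below 0.12 rad and z of grater in the frame of board between 0.156 and 0.172 m and contact force between grater and board above 0.5 N and contact force between the fingers and grater below 0.05 N and linear speed of grater below 0.03 m/s); the robot touches nothing.
It fails at once if the skimmer is dropped to the counter (height (world z) of skimmer below 0.1 m).
It fails at once if the grater is dropped or tipped over (angle between grater's own z axis and vertical above 1 rad or height (world z) of grater below 0.1 m).
It also fails if it takes over 70 s, if anything falls off the work surface, if the arm or the gripper's body presses on something with over 40 N, if the wrist force passes 120 N, or if a joint passes its speed limit or range.

## Robot

A 7-joint arm with a two-finger parallel gripper is mounted at the origin on the work surface. World frame = base frame: x ahead of the robot, y to its left, z up, the work surface at z = 0. Lengths are in m, angles in rad, forces in N, time in s.
With the tool pointing down it reaches from about 0.4 to 0.85 m from the base axis. Payload 4.5 kg.
Tool frame: the origin (TCP) lies between the finger pads; the fingertips stand 8 mm ahead of it and the grasp point (between the pads) lies 11 mm behind it; z points along the fingers, y is the direction in which the jaws open and shut (so a half turn about z gives the same grasp; the last joint's range is limited). The gripper opens to 85 mm and grips with 20 to 120 N. Pads are 22 mm wide; open, the fingers measure 114 mm over their backs; the gripper's body (76 mm by 85 mm) begins 54 mm behind the grasp point. The pads swing forward as they close: fully open they stand 13 mm farther back than shut.
Start: joints at [1.381, 0.689, -0.195, 1.565, 0.157, 0.902, -0.215], TCP at [0.139, -0.609, 0.239] pointing down, gripper open.
Joint ranges: [-3.01, 3.01], [-0.46, 2.08], [-1.47, 1.51], [0.13, 2.56], [-1, 4.14], [0.04, 2.09], [-2.66, 2.66]. Speed limits (rad/s): [2.57, 2.57, 3.14, 3.14, 3.14, 3.14, 3.14].

## Interface

Orientations are given as a rotation vector (axis times angle).
In Python, from bench import sensors, viewer, ticket gives the robot as it stands. The module is installed in compiled form; this text tells all that it offers.
- The arm moves only by the tool apply_moves, never from a script. Its arguments are lists of equal length, an entry for each row: "angular": the turn, a rotation vector about the tool's x, y, z each as a share of 1.5 rad, from -1 to 1, a list of three; "xyz": the shift along the tool's x, y, z each as a share of 0.2 m, from -1 to 1, a list of three; "gripper": the closure, from -1 (fully open) to 1 (shut). A call has exactly 5 rows; each row is the pose to reach, as a shift and turn from the pose commanded when the call began, along the tool's axes at that moment; what a row does not reach only later rows make up. A row lasts 1/10 s, in which the tool goes at most 50 mm and 8.59 degrees, less where a joint would pass 70% of its speed; a pose out of reach is approached as far as the arm can. A call with a number of a shift or a turn outside -1 to 1 is refused whole. A call with a gripper value outside its range is refused whole. The fingers move at their own pace and stop on an object; "squeeze" is the grip in N (left out, the last holds). Time passes only in rows, so rows that repeat a pose let the fingers close, or fill a call up. It gives the time, the measured TCP pose, the force and the opening at its end, in the units of the state.
- sensors.state(): the state, without advancing time (a new reading comes with each control period).
- viewer.snapshot(name): name is "side" or "top"; returns a dict with "img" (400x640x3 uint8, red, green, blue), "mtx" (3x3 intrinsics, pixels), "pose" (4x4, takes a point from camera to world coordinates). Camera axes: x right, y up, looking along -z (the intrinsics and any distortion apply to the point x, -y, -z); pixel columns grow to the right and rows downward; lengths in m; the calibration is good to about 2 mm. A picture is of the moment at which its call begins. There is no depth.
- ticket.hand_in(): hands the job in, once; it reports no verdict.
The state is a dict: "time_s": time; "qpos": joint angles; "qvel": joint speeds; "joint_torque": joint torques, N m; "tcp_pos": TCP position; "orientation": TCP orientation; "ft_force": force on the tool from outside, world axes, zero at the start; "moment": the same for the moment, N m; "width": finger opening in m.
Only numpy, scipy, OpenCV 4.12 (cv2) and the standard library are available. Lean on these libraries where they do the work, as an engineer would, in place of code of your own. Each camera call takes 0.05 s, during which the arm holds its last target.

## Working session

There is one attempt and no reset: what is moved stays moved. The work goes in short steps, Python scripts to look and compute and a tool call to move; the robot and the scene stay as the last step left them, time stands still between calls to the robot, and variables do not carry over. Pictures are saved under pics/ and viewed, and the job is handed in when it is done.

Besides the shell and the picture viewer there is one more tool, called after ">>>" as name(argument=value, ...), one argument or row to a line, values as JSON. apply_moves: Moves the arm, as the interface text tells. Its arguments: {"type":"object","properties":{"angular":{"type":"array","items":{"type":"array","items":{"type":"number","minimum":-1,"maximum":1}}},"xyz":{"type":"array","items":{"type":"array","items":{"type":"number","minimum":-1,"maximum":1}}},"gripper":{"type":"array","items":{"type":"number"}},"squeeze":{"type":"number"}},"required":["angular","xyz","gripper"]}

```bash
ls; mkdir -p pics; python3 - <<'E'
from bench import sensors, viewer
import cv2, numpy as np
np.set_printoptions(precision=4,suppress=True)
for n in("side","top"):
    s=viewer.snapshot(n); cv2.imwrite(f"pics/{n}0.png",s["img"][:,:,::-1]); print(s["mtx"],s["pose"],[k for k in s])
    np.savez(f"{n}0.npz",**{k:s[k] for k in("img","mtx","pose")})
print(sensors.state())
E
```

```text
pics
[[427.0914   0.     321.1087]
 [  0.     427.0914 196.2591]
 [  0.       0.       1.    ]] [[ 0.9855  0.0908 -0.1437  0.3893]
 [-0.1694  0.5886 -0.7905 -1.1445]
 [ 0.0128  0.8033  0.5954  0.9685]
 [ 0.      0.      0.      1.    ]] ['img', 'mtx', 'pose']
[[509.0277   0.     320.4822]
 [  0.     509.0277 199.9114]
 [  0.       0.       1.    ]] [[ 0.0202  0.9941 -0.1064  0.4383]
 [-0.9995  0.0176 -0.0251 -0.0509]
 [-0.0231  0.1068  0.994   1.544 ]
 [ 0.      0.      0.      1.    ]] ['img', 'mtx', 'pose']
{'time_s': 0.1, 'qpos': array([ 1.3808,  0.6899, -0.1945,  1.5663,  0.1573,  0.9026, -0.2151]), 'qvel': array([-0.0006, -0.0009, -0.0006, -0.0029, -0.0019, -0.0002, -0.0006]), 'joint_torque': array([ -0.0045, -54.0603,  -1.2714, -15.8985,   0.0094,   0.0045,
        -0.    ]), 'tcp_pos': array([ 0.1385, -0.6089,  0.2386]), 'orientation': array([-3.1202, -0.3507,  0.0005]), 'ft_force': array([ 0.2124, -0.6104,  0.124 ]), 'moment': array([ 0.0493, -0.0154,  0.048 ]), 'width': 0.08507294888010172}
```

View pics/side0.png

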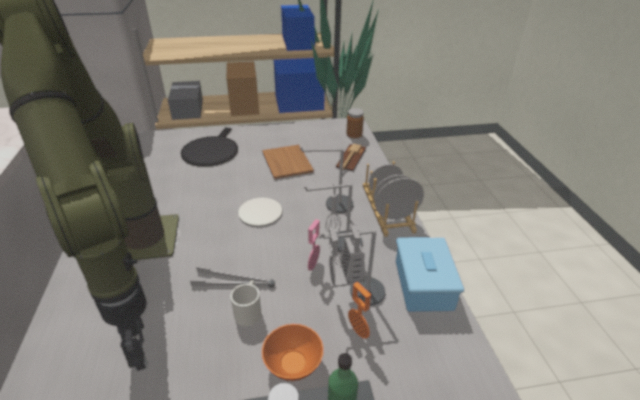

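View pics/top0.png

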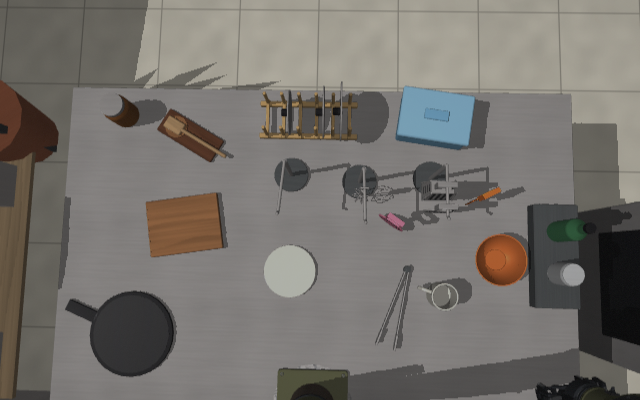

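```bash
python3 - <<'E'
import cv2
t=cv2.imread("pics/top0.png"); s=cv2.imread("pics/side0.png")
cv2.imwrite("pics/t1.png",cv2.resize(t[145:235,380:510],None,fx=6,fy=6,interpolation=cv2.INTER_CUBIC))
cv2.imwrite("pics/t2.png",cv2.resize(t[145:235,260:390],None,fx=6,fy=6,interpolation=cv2.INTER_CUBIC))
cv2.imwrite("pics/s1.png",cv2.resize(s[135:345,290:410],None,fx=2.8*1,fy=2.8,interpolation=cv2.INTER_CUBIC))
cv2.imwrite("pics/s2.png",cv2.resize(s[205:305,300:400],None,fx=6,fy=6,interpolation=cv2.INTER_CUBIC))
E
```

```text
(no output)
```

View pics/t1.png

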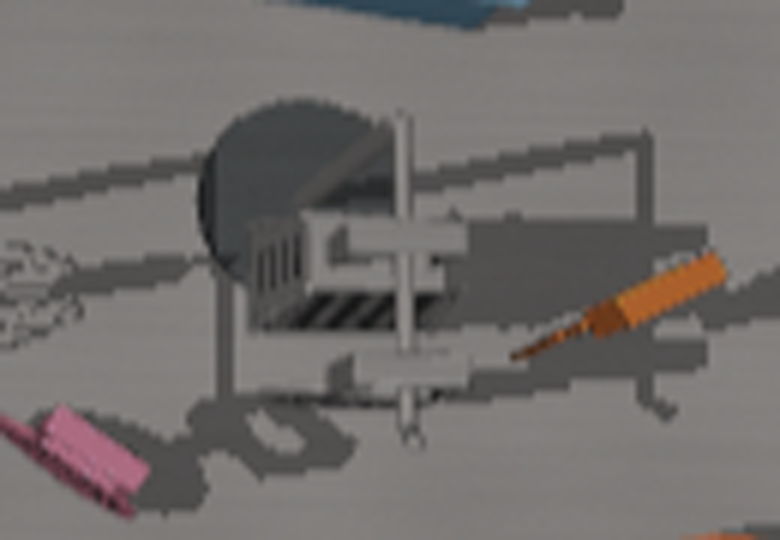

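View pics/t2.png

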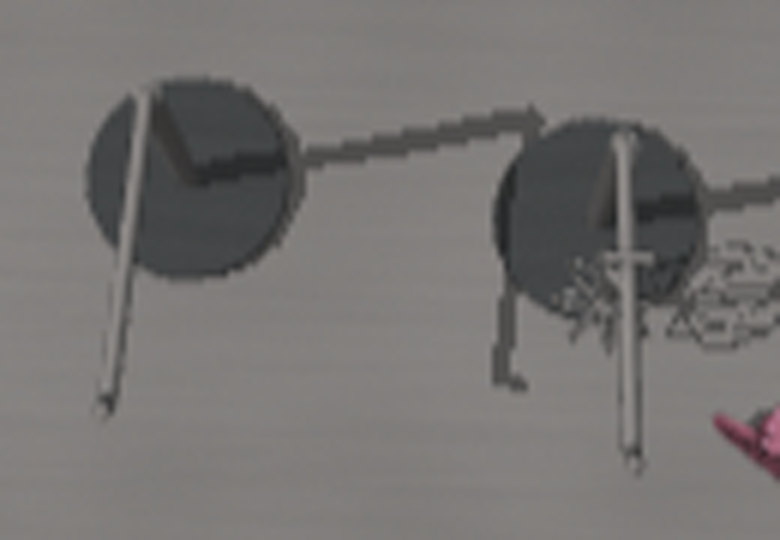

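View pics/s1.png

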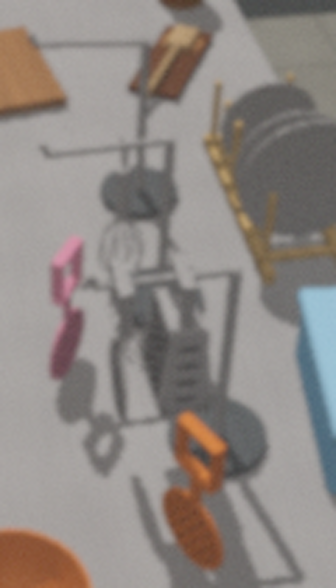

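View pics/s2.png

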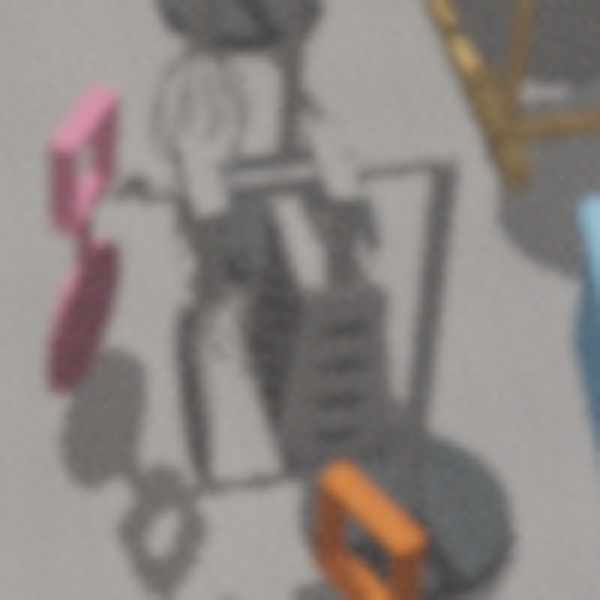

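```bash
cat > h.py <<'E'
import numpy as np, cv2
np.set_printoptions(precision=4,suppress=True)
def load(n): return dict(np.load(n+".npz"))
def back(s,uv,z):
    x=(uv[0]-s["mtx"][0,2])/s["mtx"][0,0]; y=(uv[1]-s["mtx"][1,2])/s["mtx"][1,1]
    d=s["pose"][:3,:3]@np.array([x,-y,-1]); o=s["pose"][:3,3]; return o+d*(z-o[2])/d[2]
def proj(s,P):
    c=s["pose"][:3,:3].T@(np.array(P)-s["pose"][:3,3]); K=s["mtx"]
    return np.array([K[0,0]*c[0]/-c[2]+K[0,2], K[1,1]*-c[1]/-c[2]+K[1,2]])
def crop(U,V,k,ou,ov): return ((U+.5)/k-.5+ou,(V+.5)/k-.5+ov)
E
python3 - <<'E'
from h import *
t=load("top0"); s=load("side0")
def B(U,V,z,ou=380): 
    p=back(t,crop(U,V,6,ou,145),z); return p
sk=B(412,370,.244); gr=B(409,238,.244)
tip=B(408,425,.239); pt=B(403,118,.239)
print("sk",sk,"gr",gr,"tip",tip,"posttop",pt)
st=B(107,402,.239,260); sp=B(147,92,.239,260); sb=B(193,178,.0,260)
print("spare tip",st,"post",sp,"base",sb, np.linalg.norm(st-sp), np.linalg.norm(gr-sk),np.linalg.norm(gr-tip))
c=[(147,201),(220,193),(224,248),(152,257)]
print("board",[back(t,p,.018)[:2] for p in c], np.mean([back(t,p,.018) for p in c],0))
for P in (sk,gr,tip,st,sp,pt): print(proj(s,P))
E
```

```text
sk [ 0.567  -0.3444  0.244 ] gr [ 0.6236 -0.3434  0.244 ] tip [ 0.5439 -0.3436  0.239 ] posttop [ 0.6764 -0.3423  0.239 ]
spare tip [0.5458 0.0925 0.239 ] post [0.6811 0.079  0.239 ] base [0.6813 0.078  0.    ] 0.13599644852192755 0.056632606345879875 0.07985786057916788
board [array([0.589 , 0.5149]), array([0.6173, 0.293 ]), array([0.4515, 0.2741]), array([0.4203, 0.4902])] [0.5195 0.393  0.018 ]
[332.9511 233.4898]
[354.4957 230.9833]
[323.9628 235.7116]
[301.824 149.757]
[342.0745 148.7494]
[374.0896 230.0738]
```

```bash
cat >> h.py <<'E'
from scipy.spatial.transform import Rotation as Ro
def plan(target,yaw):
    from bench import sensors
    st=sensors.state(); R=Ro.from_rotvec(st["orientation"]).as_matrix()
    x=np.array([np.cos(yaw),np.sin(yaw),0]); z=np.array([0,0,-1.]); D=np.stack([x,np.cross(z,x),z],1)
    print("t",st["time_s"],"tcp",st["tcp_pos"],"w",st["width"],"F",st["ft_force"])
    print("shares xyz",R.T@(np.array(target)-st["tcp_pos"])/.2,"ang",Ro.from_matrix(R.T@D).as_rotvec()/1.5)
E
python3 -c "
from h import *
plan([0.567,-0.3444,0.36],0.012)"
```

```text
t 0.1 tcp [ 0.1385 -0.6089  0.2386] w 0.08507294888010172 F [ 0.2124 -0.6104  0.124 ]
shares xyz [ 2.3824 -0.8147 -0.6062] ang [-0.0011  0.0002  0.1412]
```

>>> apply_moves(
  angular=[
    [0,0,0.14],
    [0,0,0.14],
    [0,0,0.14],
    [0,0,0.14],
    [0,0,0.14],
  ],
  xyz=[
    [0,0,-0.2],
    [0,0,-0.4],
    [0,0,-0.6],
    [0,0,-0.7],
    [0,0,-0.7],
  ],
  gripper=[-1,-1,-1,-1,-1],
)

```text
time_s: 0.6
tcp_pos: [0.1392, -0.6109, 0.3827]
orientation: [3.135, 0.021, 0.003]
ft_force: [0.2, -0.2, 0.2]
width: 0.0851
```

```bash
python3 -c "
from h import *
plan([0.567,-0.3444,0.36],0.012)"
```

```text
t 0.6 tcp [ 0.1392 -0.6109  0.3827] w 0.08513458152674744 F [ 0.2341 -0.2012  0.236 ]
shares xyz [ 2.1566 -1.3038  0.1091] ang [ 0.0043 -0.0012  0.0011]
```

>>> apply_moves(
  angular=[
    [0,0,0],
    [0,0,0],
    [0,0,0],
    [0,0,0],
    [0,0,0],
  ],
  xyz=[
    [0.2,-0.12,0],
    [0.4,-0.24,0],
    [0.6,-0.36,0],
    [0.8,-0.48,0],
    [1,-0.6,0],
  ],
  gripper=[-1,-1,-1,-1,-1],
)

```text
time_s: 1.1
tcp_pos: [0.3378, -0.4849, 0.3777]
orientation: [-3.139, -0.021, 0.003]
ft_force: [1.4, -0.9, 0.1]
width: 0.0854
```

>>> apply_moves(
  angular=[
    [0,0,0],
    [0,0,0],
    [0,0,0],
    [0,0,0],
    [0,0,0],
  ],
  xyz=[
    [0.2,-0.12,0],
    [0.4,-0.24,0],
    [0.6,-0.36,0],
    [0.8,-0.48,0],
    [1,-0.6,0],
  ],
  gripper=[-1,-1,-1,-1,-1],
)

```text
time_s: 1.6
tcp_pos: [0.5361, -0.3624, 0.3776]
orientation: [-3.14, -0.022, 0.004]
ft_force: [1.3, 0.5, -0.2]
width: 0.0855
```

```bash
python3 -c "
from h import *
plan([0.567,-0.3444,0.34],0.012)"
```

```text
t 1.6 tcp [ 0.5361 -0.3624  0.3776] w 0.08548889557348653 F [ 1.3334  0.5055 -0.2077]
shares xyz [ 0.1562 -0.0876  0.1876] ang [-0.0009  0.0018  0.0013]
```

>>> apply_moves(
  angular=[
    [0,0,0],
    [0,0,0],
    [0,0,0],
    [0,0,0],
    [0,0,0],
  ],
  xyz=[
    [0.08,-0.05,0.1],
    [0.155,-0.09,0.2],
    [0.155,-0.09,0.28],
    [0.155,-0.09,0.28],
    [0.155,-0.09,0.28],
  ],
  gripper=[-1,-1,-1,-1,-1],
)

```text
time_s: 2.1
tcp_pos: [0.5654, -0.3457, 0.3224]
orientation: [-3.141, -0.021, 0.003]
ft_force: [0.4, 0.8, 0.5]
width: 0.0852
```

```bash
cat > look.py <<'E'
import sys
from h import *
from bench import viewer
n,tag=sys.argv[1],sys.argv[2]; u0,u1,v0,v1=map(int,sys.argv[3:7])
s=viewer.snapshot(n); np.savez(tag+".npz",**{k:s[k] for k in("img","mtx","pose")})
k=min(800/(u1-u0),600/(v1-v0)); k=int(k)
cv2.imwrite(f"pics/{tag}.png",cv2.resize(s["img"][v0:v1,u0:u1,::-1],None,fx=k,fy=k,interpolation=cv2.INTER_CUBIC)); print("scale",k)
E
python3 look.py side s3 270 400 170 290
python3 look.py top t3 380 510 120 220
python3 -c "
from h import *
plan([0.567,-0.3444,0.205],0.012)"
```

```text
scale 5
scale 6
t 2.2 tcp [ 0.566  -0.3463  0.3241] w 0.08554887519734368 F [-1.0433 -0.237   0.5667]
shares xyz [ 0.0047 -0.01    0.5953] ang [ 0.0006 -0.0006  0.0005]
```

View pics/s3.png

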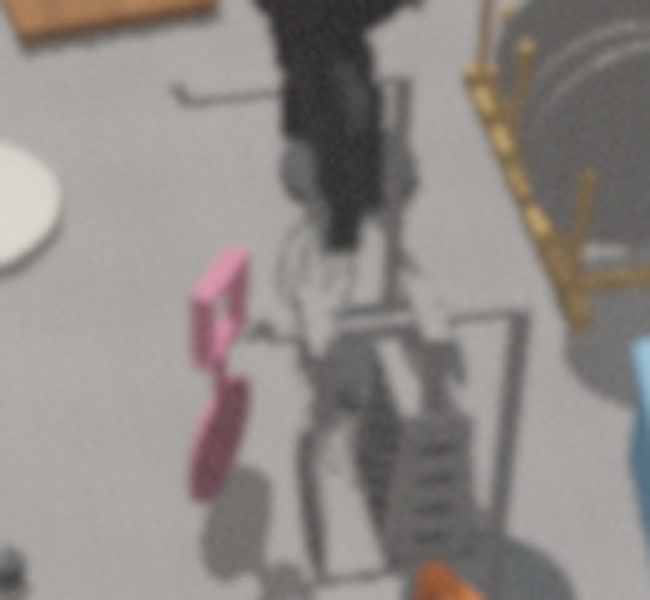

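View pics/t3.png

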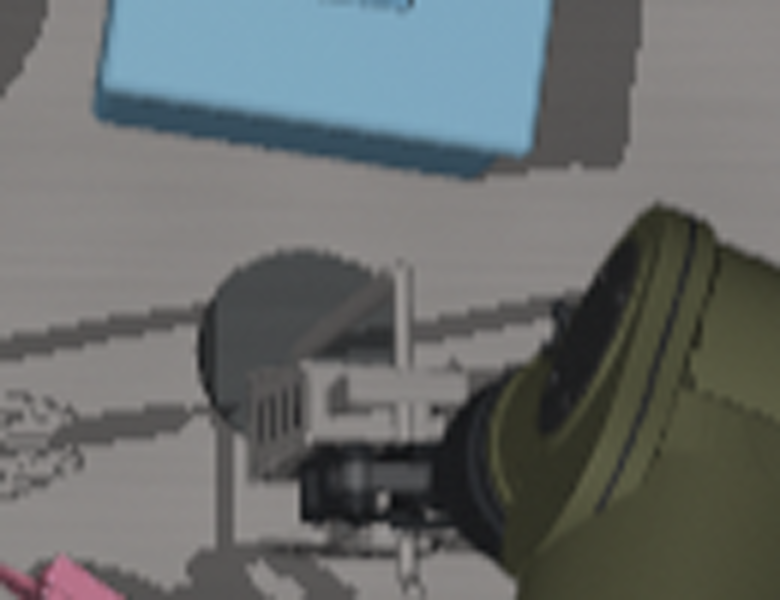

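>>> apply_moves(
  angular=[
    [0,0,0],
    [0,0,0],
    [0,0,0],
    [0,0,0],
    [0,0,0],
  ],
  xyz=[
    [0.005,-0.01,0.12],
    [0.005,-0.01,0.24],
    [0.005,-0.01,0.36],
    [0.005,-0.01,0.48],
    [0.005,-0.01,0.595],
  ],
  gripper=[-1,-1,-1,-1,-1],
)

```text
time_s: 2.7
tcp_pos: [0.5673, -0.3443, 0.2046]
orientation: [3.14, 0.02, 0.003]
ft_force: [0.1, 0.3, 0.5]
width: 0.0856
```

```bash

python3 look.py side s4 270 400 170 290
python3 -c "
from h import *
plan([0.567,-0.3444,0.205],0.012)"
```

```text
scale 5
t 2.75 tcp [ 0.565  -0.3431  0.2004] w 0.08569325456932196 F [-0.4506  0.5033 -2.6567]
shares xyz [ 0.0099  0.0064 -0.0231] ang [-0.0015  0.0032  0.0007]
```

View pics/s4.png

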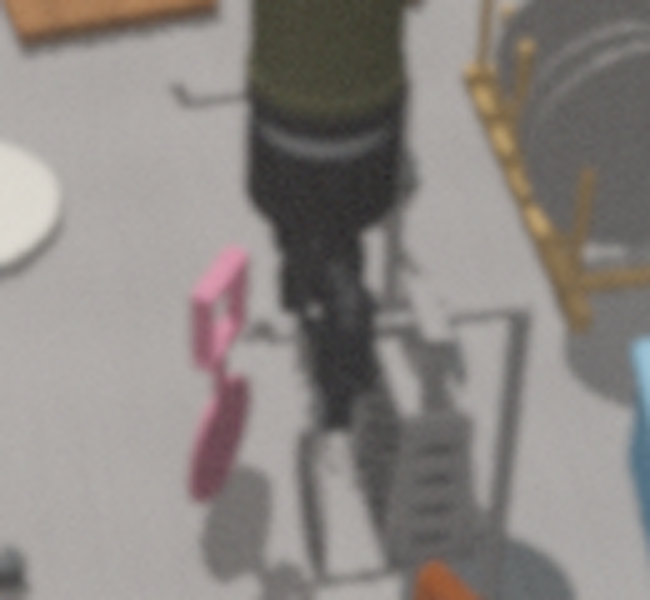

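>>> apply_moves(
  angular=[
    [0,0,0],
    [0,0,0],
    [0,0,0],
    [0,0,0],
    [0,0,0],
  ],
  xyz=[
    [0,0,0],
    [0,0,0],
    [0,0,0],
    [0,0,0],
    [0,0,0],
  ],
  gripper=[-0.3,0,0.3,0.6,1],
  squeeze=45,
)

```text
time_s: 3.25
tcp_pos: [0.5683, -0.3443, 0.2065]
orientation: [3.139, 0.021, 0.006]
ft_force: [-0.9, -0.3, 6.8]
width: 0.0495
```

>>> apply_moves(
  angular=[
    [0,0,0],
    [0,0,0],
    [0,0,0],
    [0,0,0],
    [0,0,0],
  ],
  xyz=[
    [0,0,0],
    [0,0,0],
    [0,0,0],
    [0,0,0],
    [0,0,0],
  ],
  gripper=[1,1,1,1,1],
)

```text
time_s: 3.75
tcp_pos: [0.5683, -0.3443, 0.2065]
orientation: [3.139, 0.021, 0.006]
ft_force: [0.2, -0.1, 6.6]
width: 0.0496
```

>>> apply_moves(
  angular=[
    [0,0,0],
    [0,0,0],
    [0,0,0],
    [0,0,0],
    [0,0,0],
  ],
  xyz=[
    [0,0,-0.025],
    [0,0,-0.05],
    [0,0,-0.075],
    [0,0,-0.1],
    [0,0,-0.1],
  ],
  gripper=[1,1,1,1,1],
)

```text
time_s: 4.25
tcp_pos: [0.5675, -0.3437, 0.2252]
orientation: [3.141, 0.022, 0.002]
ft_force: [-0.5, -0.6, -0.7]
width: 0.0495
```

```bash

python3 look.py side s5 270 400 170 290
python3 -c "
from h import *
plan([0.50,-0.3448,0.227],0.012)"
```

```text
scale 5
t 4.3 tcp [ 0.5673 -0.3436  0.2247] w 0.04974861361450465 F [ 0.6751  0.2911 -1.2949]
shares xyz [-0.3365  0.0015 -0.0116] ang [ 0.0003 -0.0005  0.0012]
```

View pics/s5.png

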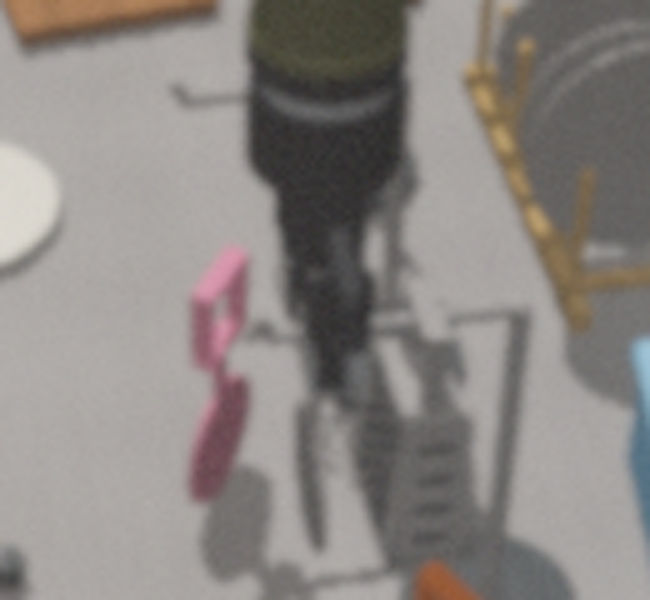

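>>> apply_moves(
  angular=[
    [0,0,0],
    [0,0,0],
    [0,0,0],
    [0,0,0],
    [0,0,0],
  ],
  xyz=[
    [-0.04,0,-0.025],
    [-0.12,0,-0.025],
    [-0.22,0,-0.025],
    [-0.32,0,-0.025],
    [-0.4,0,-0.025],
  ],
  gripper=[1,1,1,1,1],
)

```text
time_s: 4.8
tcp_pos: [0.4849, -0.3448, 0.2294]
orientation: [3.141, 0.02, -0.002]
ft_force: [0.2, 0.4, -1.3]
width: 0.0494
```

>>> apply_moves(
  angular=[
    [0,0,0],
    [0,0,0],
    [0,0,0],
    [0,0,0],
    [0,0,0],
  ],
  xyz=[
    [-0.06,0,0],
    [-0.12,0,-0.05],
    [-0.16,0,-0.15],
    [-0.18,0,-0.25],
    [-0.18,0,-0.3],
  ],
  gripper=[1,1,1,1,1],
)

```text
time_s: 5.3
tcp_pos: [0.4512, -0.3458, 0.2917]
orientation: [3.139, 0.021, 0.004]
ft_force: [-0.1, -0.4, -1.3]
width: 0.0494
```

```bash

python3 look.py side s6 250 410 170 290
python3 look.py top t6 330 510 120 250
python3 -c "
from h import *
plan([0.46,0.1006,0.29],-0.0995)"
```

```text
scale 5
scale 4
t 5.4 tcp [ 0.4523 -0.3456  0.2912] w 0.04969538795135875 F [ 0.0907 -0.3916 -1.4931]
shares xyz [ 0.0696 -2.2303  0.0012] ang [ 0.0014 -0.0026  0.0756]
```

View pics/s6.png

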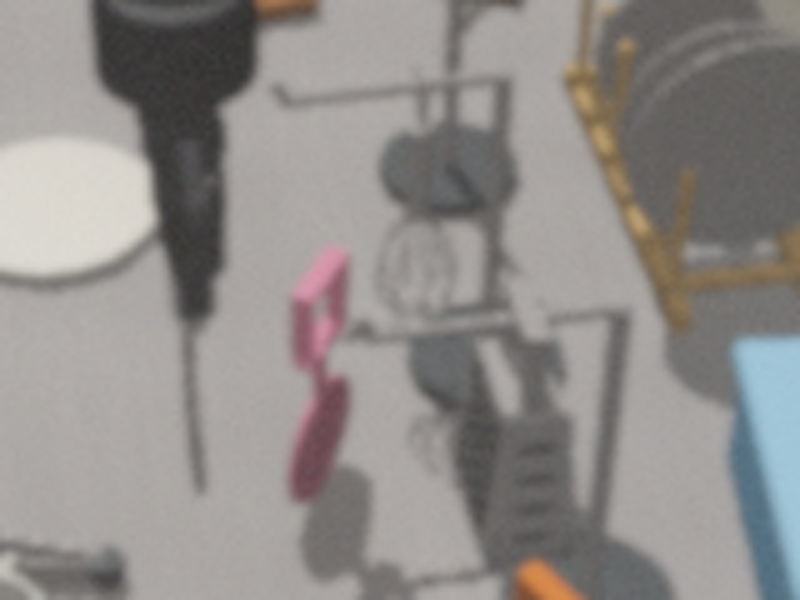

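View pics/t6.png

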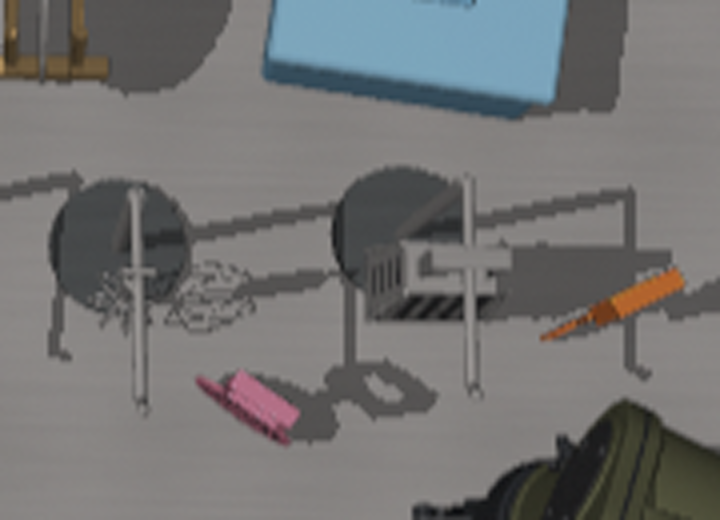

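```bash

python3 -c "
from h import *
t=load('t6');s=load('s6')
for z in (0,.05,.1,.15,.2):
    for uv in ((395.5,217.5),(386,218)):
        p=back(t,uv,z); print(z,p[:2],proj(s,p))
    "
```

```text
0 [ 0.554  -0.2403] [320.0277 271.249 ]
0 [ 0.552  -0.2116] [317.8481 264.6608]
0.05 [ 0.5503 -0.2342] [318.6519 258.3446]
0.05 [ 0.5483 -0.2064] [316.5234 252.0556]
0.1 [ 0.5465 -0.228 ] [317.2206 244.9204]
0.1 [ 0.5446 -0.2012] [315.1447 238.9368]
0.15 [ 0.5428 -0.2219] [315.7304 230.9444]
0.15 [ 0.5409 -0.196 ] [313.7087 225.2722]
0.2 [ 0.539  -0.2158] [314.1777 216.3818]
0.2 [ 0.5372 -0.1908] [312.2117 211.0271]
```

>>> apply_moves(
  angular=[
    [0,0,0],
    [0,0,0],
    [0,0,0],
    [0,0,0],
    [0,0,0],
  ],
  xyz=[
    [0,-0.1,0],
    [0,-0.25,0],
    [0,-0.45,0],
    [0,-0.65,0],
    [0,-0.85,0],
  ],
  gripper=[1,1,1,1,1],
)

```text
time_s: 5.9
tcp_pos: [0.4485, -0.1732, 0.2885]
orientation: [-3.141, -0.022, 0.001]
ft_force: [0.5, -0.6, -1.7]
width: 0.0496
```

>>> apply_moves(
  angular=[
    [0,0,0],
    [0,0,0],
    [0,0,0],
    [0,0,0],
    [0,0,0],
  ],
  xyz=[
    [0,-0.2,0],
    [0,-0.4,0],
    [0,-0.6,0],
    [0,-0.8,0],
    [0,-1,0],
  ],
  gripper=[1,1,1,1,1],
)

```text
time_s: 6.4
tcp_pos: [0.4456, 0.0268, 0.2887]
orientation: [-3.141, -0.023, 0.001]
ft_force: [1.7, 0.3, -1.4]
width: 0.0494
```

```bash

python3 -c "
from h import *
plan([0.46,0.1006,0.24],-0.0995)"
```

```text
t 6.4 tcp [0.4456 0.0268 0.2887] w 0.049357905415538465 F [ 1.7176  0.2853 -1.4105]
shares xyz [ 0.0776 -0.368   0.2434] ang [-0.      0.0006  0.076 ]
```

>>> apply_moves(
  angular=[
    [0,0,0.02],
    [0,0,0.05],
    [0,0,0.076],
    [0,0,0.076],
    [0,0,0.076],
  ],
  xyz=[
    [0.03,-0.15,0.05],
    [0.078,-0.28,0.15],
    [0.078,-0.368,0.25],
    [0.078,-0.368,0.295],
    [0.078,-0.368,0.295],
  ],
  gripper=[1,1,1,1,1],
)

```text
time_s: 6.9
tcp_pos: [0.4593, 0.0982, 0.2287]
orientation: [3.136, -0.154, -0.006]
ft_force: [-0.7, -0.3, -1.4]
width: 0.0495
```

```bash

python3 look.py side s7 230 390 100 220
python3 look.py top t7 230 390 120 250
python3 -c "
from h import *
plan([0.6014,0.0865,0.23],-0.0995)"
```

```text
scale 5
scale 4
t 7.0 tcp [0.4606 0.0974 0.2303] w 0.049213266845990325 F [ 0.473   0.1351 -1.5478]
shares xyz [ 0.7061 -0.0169  0.0013] ang [ 0.0007  0.0002 -0.0012]
```

View pics/s7.png

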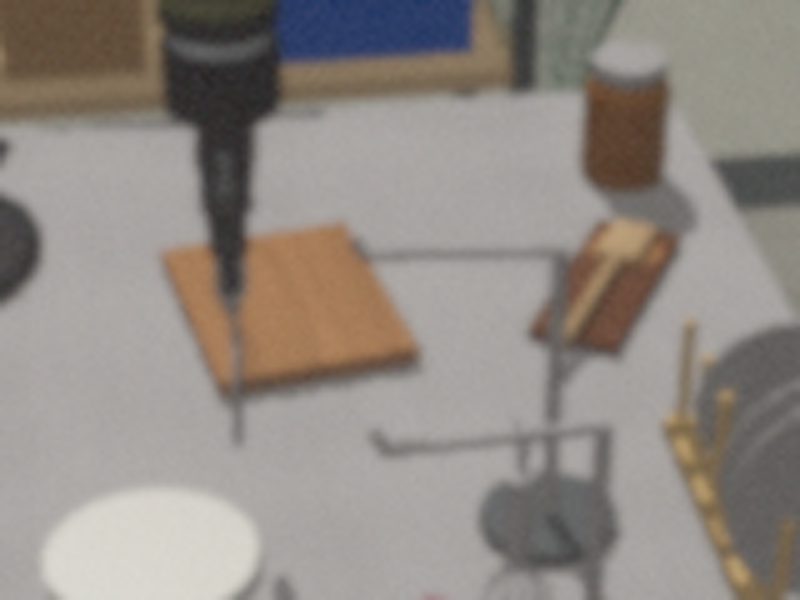

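View pics/t7.png

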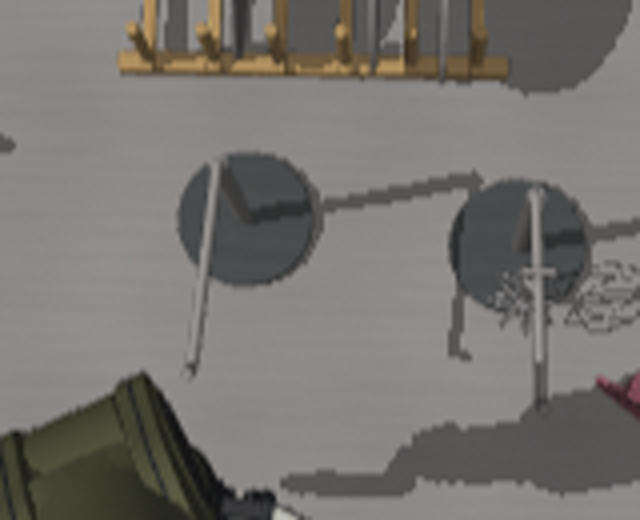

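>>> apply_moves(
  angular=[
    [0,0,0],
    [0,0,0],
    [0,0,0],
    [0,0,0],
    [0,0,0],
  ],
  xyz=[
    [0,-0.017,0],
    [0.08,-0.017,0],
    [0.18,-0.017,0],
    [0.28,-0.017,0],
    [0.38,-0.017,0],
  ],
  gripper=[1,1,1,1,1],
)

```text
time_s: 7.5
tcp_pos: [0.5378, 0.0937, 0.2313]
orientation: [-3.137, 0.159, -0.003]
ft_force: [0.3, 0.9, -1.3]
width: 0.0493
```

```bash

python3 look.py side s8 250 390 100 220
python3 look.py top t8 230 390 120 250
python3 -c "
from h import *
plan([0.6014,0.0865,0.23],-0.0995)"
```

```text
scale 5
scale 4
t 7.6 tcp [0.5398 0.0934 0.2312] w 0.049750631896688144 F [ 0.8281 -0.5634 -1.2563]
shares xyz [0.3097 0.0024 0.0074] ang [-0.0007 -0.0032 -0.0025]
```

View pics/s8.png

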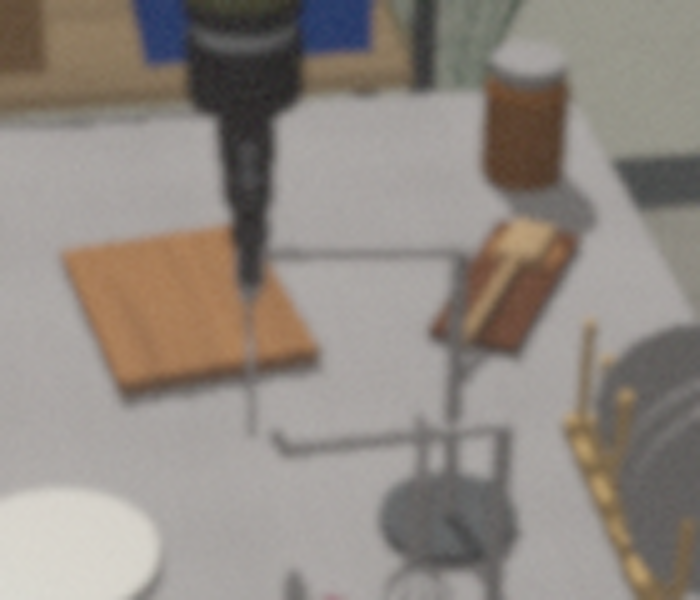

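View pics/t8.png

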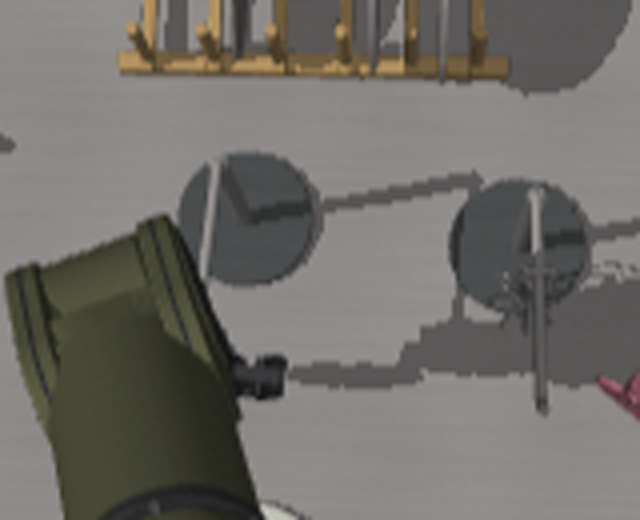

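>>> apply_moves(
  angular=[
    [0,0,0],
    [0,0,0],
    [0,0,0],
    [0,0,0],
    [0,0,0],
  ],
  xyz=[
    [0.07,0,0],
    [0.15,0,0],
    [0.23,0,0],
    [0.31,0,0],
    [0.31,0,0],
  ],
  gripper=[1,1,1,1,1],
)

```text
time_s: 8.1
tcp_pos: [0.5995, 0.0874, 0.2307]
orientation: [-3.137, 0.16, -0.003]
ft_force: [-0.6, -0.7, -2.1]
width: 0.05
```

```bash

python3 look.py side s9 250 390 100 220
python3 -c "
from h import *
plan([0.6014,0.0865,0.2065],-0.0995)"
```

```text
scale 5
t 8.15 tcp [0.598  0.0878 0.2305] w 0.049812795249809846 F [-0.4981 -0.3675 -1.428 ]
shares xyz [0.0175 0.0045 0.12  ] ang [ 0.     -0.     -0.0012]
```

View pics/s9.png

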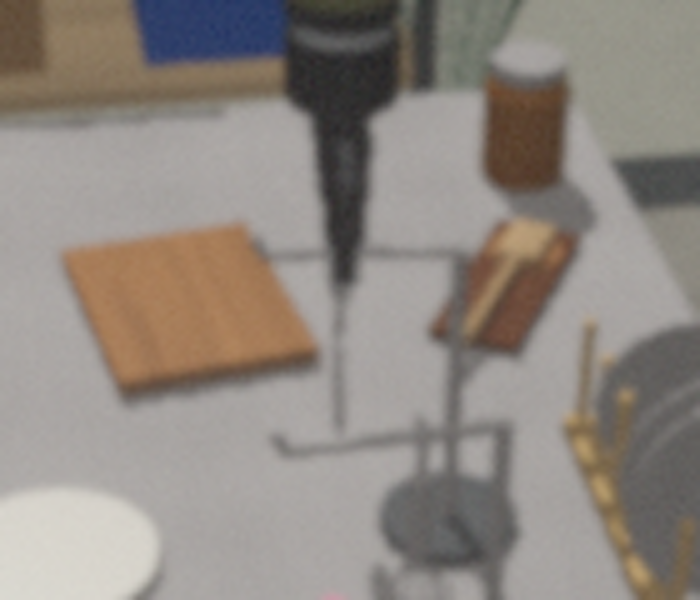

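>>> apply_moves(
  angular=[
    [0,0,0],
    [0,0,0],
    [0,0,0],
    [0,0,0],
    [0,0,0],
  ],
  xyz=[
    [0,0,0.035],
    [0,0,0.07],
    [0,0,0.1],
    [0,0,0.115],
    [0,0,0.115],
  ],
  gripper=[1,1,1,1,1],
)

```text
time_s: 8.65
tcp_pos: [0.5977, 0.0883, 0.2069]
orientation: [3.137, -0.157, -0.002]
ft_force: [0.3, -0.8, -1.8]
width: 0.0496
```

```bash

python3 look.py side s10 250 390 100 220
python3 -c "
from h import *
plan([0.6014,0.0865,0.2065],-0.0995)"
```

```text
scale 5
t 8.7 tcp [0.5981 0.0883 0.2071] w 0.04958913116126522 F [-0.0914  0.3831 -0.4007]
shares xyz [0.0176 0.0074 0.0029] ang [ 0.0001  0.0002 -0.0003]
```

View pics/s10.png

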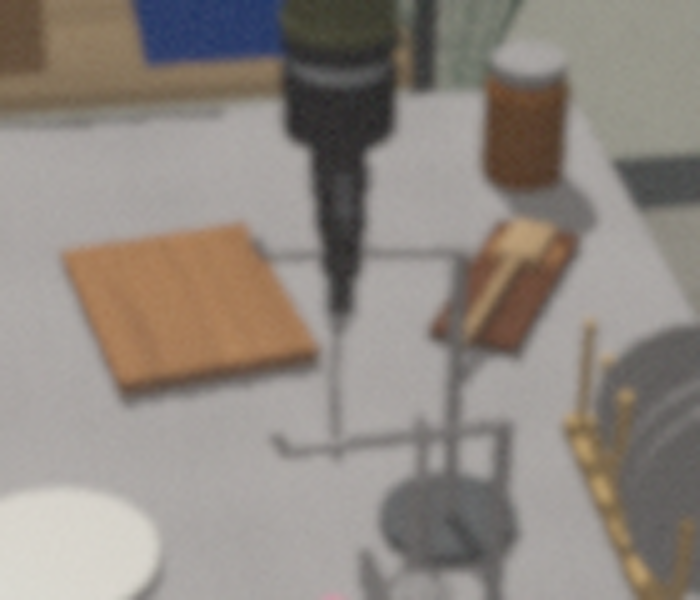

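>>> apply_moves(
  angular=[
    [0,0,0],
    [0,0,0],
    [0,0,0],
    [0,0,0],
    [0,0,0],
  ],
  xyz=[
    [0,0,0.004],
    [0,0,0.008],
    [0,0,0.008],
    [0,0,0.008],
    [0,0,0.008],
  ],
  gripper=[1,1,1,1,1],
)

```text
time_s: 9.2
tcp_pos: [0.5984, 0.0883, 0.2065]
orientation: [-3.138, 0.157, -0.001]
ft_force: [-3.0, -0.9, 6.6]
width: 0.0494
```

>>> apply_moves(
  angular=[
    [0,0,0],
    [0,0,0],
    [0,0,0],
    [0,0,0],
    [0,0,0],
  ],
  xyz=[
    [0,0,0],
    [0,0,0],
    [0,0,0],
    [0,0,0],
    [0,0,0],
  ],
  gripper=[0,-0.5,-1,-1,-1],
)

```text
time_s: 9.7
tcp_pos: [0.5982, 0.0882, 0.2055]
orientation: [3.138, -0.157, -0.0]
ft_force: [-0.3, -0.5, -0.4]
width: 0.0855
```

```bash

python3 look.py side s11 250 390 100 220
python3 -c "
from h import *
plan([0.6014,0.0865,0.2065],-0.0995)"
```

```text
scale 5
t 9.75 tcp [0.5982 0.0882 0.2055] w 0.08530565248880063 F [-0.5929  0.17   -0.923 ]
shares xyz [ 0.0166  0.0071 -0.0049] ang [ 0.0001  0.0001 -0.0005]
```

View pics/s11.png

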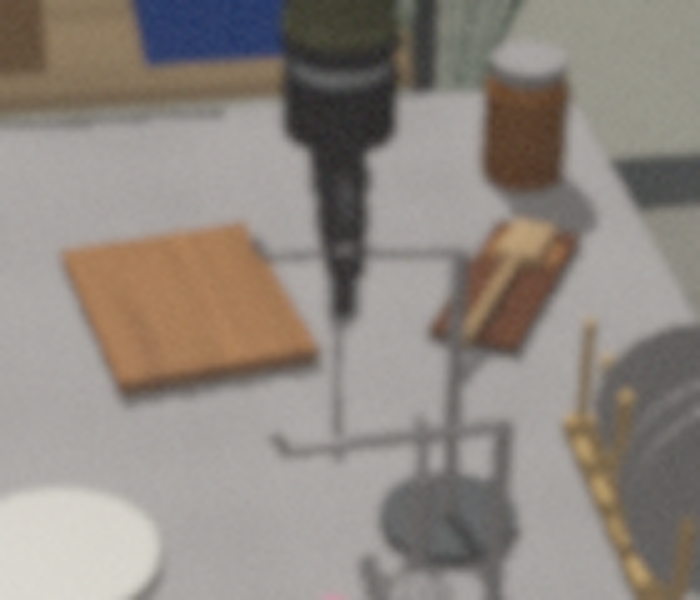

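Released, still hanging. Retreat straight up.

>>> apply_moves(
  angular=[
    [0,0,0],
    [0,0,0],
    [0,0,0],
    [0,0,0],
    [0,0,0],
  ],
  xyz=[
    [0,0,-0.06],
    [0,0,-0.18],
    [0,0,-0.35],
    [0,0,-0.55],
    [0,0,-0.7],
  ],
  gripper=[-1,-1,-1,-1,-1],
)

```text
time_s: 10.25
tcp_pos: [0.5988, 0.0885, 0.3492]
orientation: [-3.137, 0.157, -0.005]
ft_force: [1.6, 0.1, -0.6]
width: 0.0857
```

```bash

python3 look.py side s12 250 410 100 220
python3 -c "
from h import *
plan([0.6236,-0.3434,0.345],0.012)"
```

```text
scale 5
t 10.3 tcp [0.6012 0.0891 0.3541] w 0.08517945630233999 F [1.0261 0.5653 2.6514]
shares xyz [0.3279 2.1403 0.041 ] ang [-0.0022 -0.008  -0.075 ]
```

View pics/s12.png

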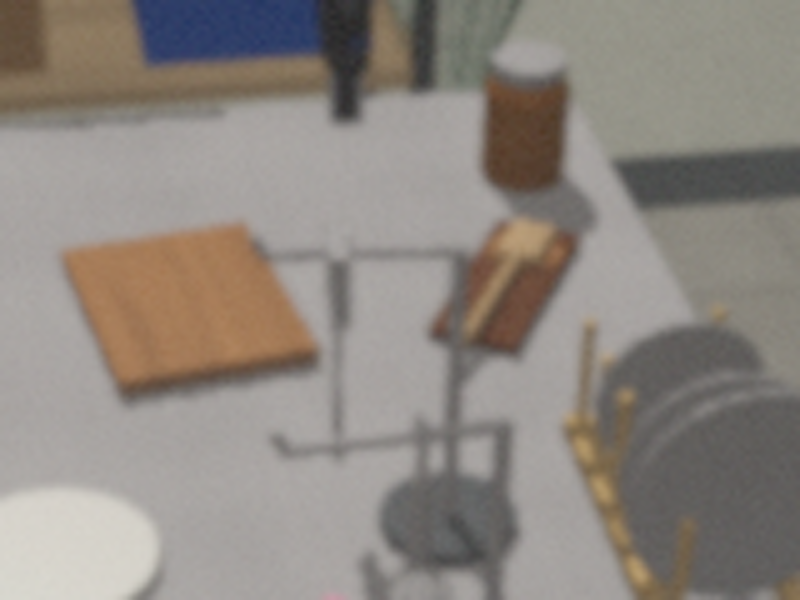

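>>> apply_moves(
  angular=[
    [0,0,-0.02],
    [0,0,-0.04],
    [0,0,-0.075],
    [0,0,-0.075],
    [0,0,-0.075],
  ],
  xyz=[
    [0.03,0.2,0],
    [0.06,0.4,0],
    [0.1,0.6,0],
    [0.13,0.8,0],
    [0.16,1,0],
  ],
  gripper=[-1,-1,-1,-1,-1],
)

```text
time_s: 10.8
tcp_pos: [0.61, -0.1156, 0.3465]
orientation: [3.141, 0.019, 0.001]
ft_force: [1.2, 0.6, 0.0]
width: 0.0852
```

>>> apply_moves(
  angular=[
    [0,0,0],
    [0,0,0],
    [0,0,0],
    [0,0,0],
    [0,0,0],
  ],
  xyz=[
    [0.01,0.2,0],
    [0.02,0.4,0],
    [0.03,0.6,0],
    [0.04,0.8,0],
    [0.05,1,0],
  ],
  gripper=[-1,-1,-1,-1,-1],
)

```text
time_s: 11.3
tcp_pos: [0.6224, -0.3154, 0.3465]
orientation: [3.141, 0.019, 0.001]
ft_force: [0.4, -0.4, 0.5]
width: 0.0856
```

```bash

python3 look.py top t13 380 510 120 220
python3 look.py side s13 290 410 180 290
python3 -c "
from h import *
plan([0.6236,-0.3434,0.345],0.012)"
```

```text
scale 6
scale 5
t 11.4 tcp [ 0.6202 -0.3225  0.3455] w 0.0857523454408775 F [ 1.1774 -1.0429  0.2225]
shares xyz [0.0168 0.1045 0.003 ] ang [ 0.0042  0.001  -0.0066]
```

View pics/t13.png

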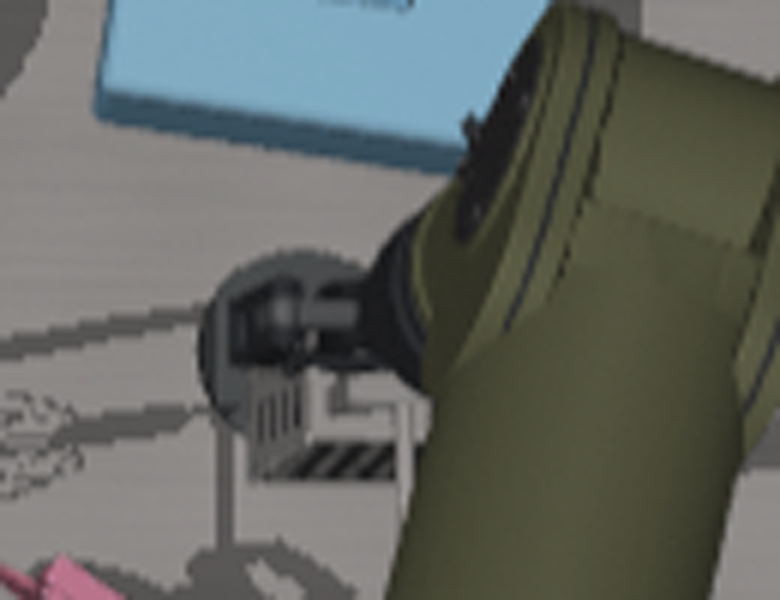

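View pics/s13.png

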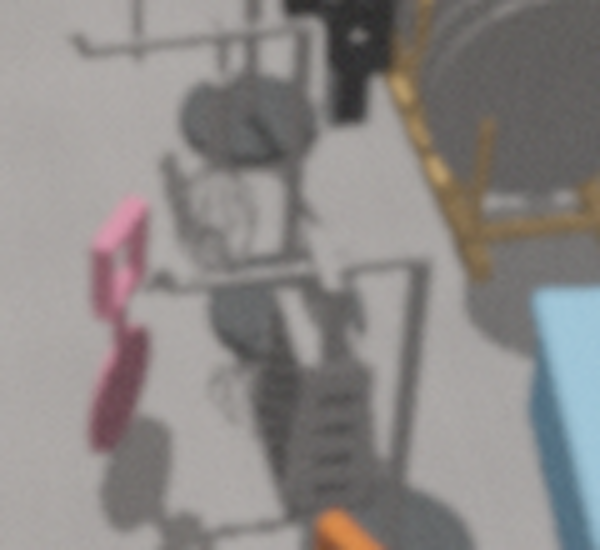

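>>> apply_moves(
  angular=[
    [0.004,0,-0.006],
    [0.004,0,-0.006],
    [0.004,0,-0.006],
    [0.004,0,-0.006],
    [0.004,0,-0.006],
  ],
  xyz=[
    [0.01,0.06,0],
    [0.016,0.104,0],
    [0.016,0.104,0],
    [0.016,0.104,0],
    [0.016,0.104,0],
  ],
  gripper=[-1,-1,-1,-1,-1],
)

```text
time_s: 11.9
tcp_pos: [0.6262, -0.3334, 0.3459]
orientation: [-3.135, -0.035, -0.0]
ft_force: [-0.1, 0.8, -0.1]
width: 0.0855
```

```bash

python3 -c "
from h import *
plan([0.6236,-0.3434,0.206],0.012)"
```

```text
t 11.9 tcp [ 0.6262 -0.3334  0.3459] w 0.08549955988609338 F [-0.0753  0.8237 -0.1068]
shares xyz [-0.0142  0.0543  0.6993] ang [-0.0044 -0.0001  0.007 ]
```

>>> apply_moves(
  angular=[
    [-0.004,0,0.007],
    [-0.004,0,0.007],
    [-0.004,0,0.007],
    [-0.004,0,0.007],
    [-0.004,0,0.007],
  ],
  xyz=[
    [-0.014,0.054,0],
    [-0.014,0.054,0.06],
    [-0.014,0.054,0.15],
    [-0.014,0.054,0.25],
    [-0.014,0.054,0.3],
  ],
  gripper=[-1,-1,-1,-1,-1],
)

```text
time_s: 12.4
tcp_pos: [0.622, -0.3447, 0.2828]
orientation: [-3.14, -0.017, 0.006]
ft_force: [0.5, 0.3, -0.4]
width: 0.0855
```

```bash

python3 look.py top t14 380 510 120 220
python3 look.py side s14 290 410 180 290
python3 -c "
from h import *
plan([0.6236,-0.3434,0.206],0.012)"
```

```text
scale 6
scale 5
t 12.5 tcp [ 0.6222 -0.3447  0.2833] w 0.08499431417848452 F [ 0.1186 -0.6903  0.0518]
shares xyz [ 0.0088 -0.0057  0.3863] ang [-0.0011  0.0027 -0.0008]
```

View pics/s14.png

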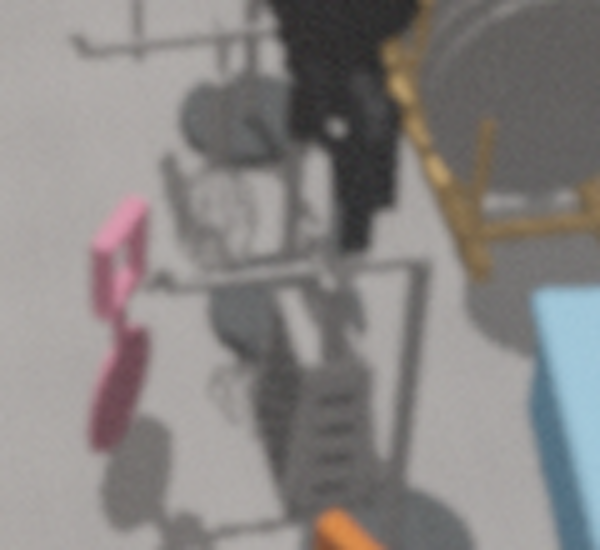

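>>> apply_moves(
  angular=[
    [0,0,0],
    [0,0,0],
    [0,0,0],
    [0,0,0],
    [0,0,0],
  ],
  xyz=[
    [0.007,-0.005,0.08],
    [0.007,-0.005,0.18],
    [0.007,-0.005,0.28],
    [0.007,-0.005,0.385],
    [0.007,-0.005,0.385],
  ],
  gripper=[-1,-1,-1,-1,-1],
)

```text
time_s: 13.0
tcp_pos: [0.6233, -0.3434, 0.2063]
orientation: [-3.14, -0.017, 0.007]
ft_force: [-0.6, 0.8, -0.2]
width: 0.0858
```

```bash

python3 look.py side s15 290 410 180 290
python3 -c "
from h import *
plan([0.6236,-0.3434,0.206],0.012)"
```

```text
scale 5
t 13.05 tcp [ 0.6244 -0.344   0.2082] w 0.08544397568474597 F [0.7112 0.1235 1.2226]
shares xyz [-0.004  -0.0028  0.011 ] ang [-0.0004  0.001  -0.0008]
```

View pics/s15.png

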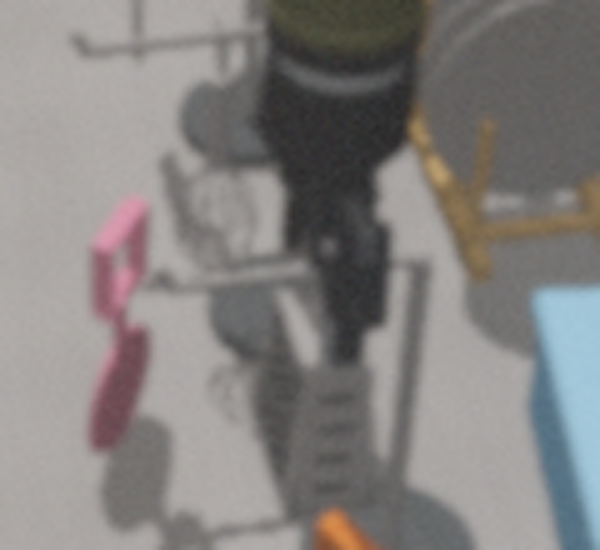

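>>> apply_moves(
  angular=[
    [0,0,0],
    [0,0,0],
    [0,0,0],
    [0,0,0],
    [0,0,0],
  ],
  xyz=[
    [0,0,0],
    [0,0,0],
    [0,0,0],
    [0,0,0],
    [0,0,0],
  ],
  gripper=[-0.3,0,0.3,0.6,1],
  squeeze=60,
)

```text
time_s: 13.55
tcp_pos: [0.6258, -0.3446, 0.2104]
orientation: [3.14, 0.017, 0.005]
ft_force: [0.6, 0.1, 6.1]
width: 0.0496
```

>>> apply_moves(
  angular=[
    [0,0,0],
    [0,0,0],
    [0,0,0],
    [0,0,0],
    [0,0,0],
  ],
  xyz=[
    [0,0,0],
    [0,0,0],
    [0,0,-0.03],
    [0,0,-0.06],
    [0,0,-0.09],
  ],
  gripper=[1,1,1,1,1],
)

```text
time_s: 14.05
tcp_pos: [0.6244, -0.3438, 0.2265]
orientation: [-3.141, -0.017, 0.002]
ft_force: [0.8, 0.6, -1.8]
width: 0.0493
```

>>> apply_moves(
  angular=[
    [0,0,0],
    [0,0,0],
    [0,0,0],
    [0,0,0],
    [0,0,0],
  ],
  xyz=[
    [0,0,-0.02],
    [0,0,-0.03],
    [0,0,-0.03],
    [0,0,-0.03],
    [0,0,-0.03],
  ],
  gripper=[1,1,1,1,1],
)

```text
time_s: 14.55
tcp_pos: [0.6246, -0.3439, 0.2323]
orientation: [-3.141, -0.017, 0.001]
ft_force: [-0.8, -0.3, -2.9]
width: 0.0492
```

```bash

python3 look.py side s16 290 410 180 290
python3 -c "
from h import *
plan([0.46,-0.3455,0.23],0.012)"
```

```text
scale 5
t 14.6 tcp [ 0.6246 -0.344   0.2323] w 0.049038911387559316 F [-0.0901  0.2967 -2.1154]
shares xyz [-0.8231 -0.0012  0.012 ] ang [-0.0001  0.0004 -0.0008]
```

View pics/s16.png

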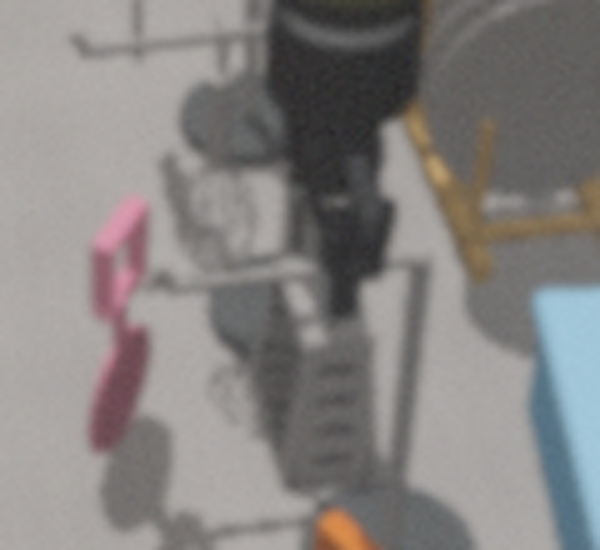

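```bash

python3 -c "
from h import *
t=load('top0');s=load('side0')
for z in (0,.05,.1,.15):
    print(z,back(t,crop(513,357,6,380,145),z)[:2],back(t,crop(605,320,6,380,145),z)[:2],proj(s,back(t,crop(670,290,6,380,145),z)),proj(s,back(t,crop(513,357,6,380,145),z)))"
python3 look.py side s17 330 390 270 350
```

```text
0 [ 0.5986 -0.4502] [ 0.6182 -0.4965] [369.5523 349.4102] [349.2723 325.7571]
0.05 [ 0.5934 -0.4372] [ 0.6124 -0.4821] [367.1233 332.7565] [347.2682 310.2762]
0.1 [ 0.5882 -0.4243] [ 0.6066 -0.4677] [364.6098 315.5242] [345.1912 294.2318]
0.15 [ 0.583  -0.4114] [ 0.6008 -0.4532] [362.0075 297.6826] [343.0371 277.5924]
scale 7
```

View pics/s17.png

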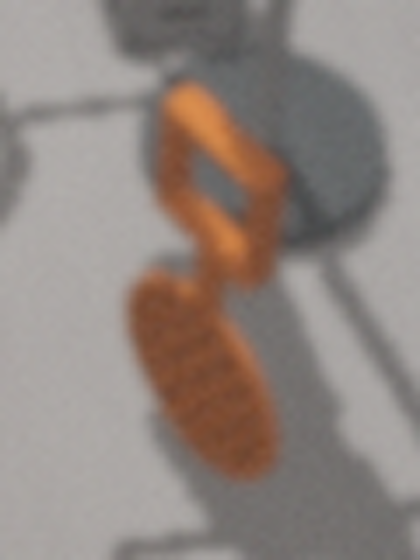

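>>> apply_moves(
  angular=[
    [0,0,0],
    [0,0,0],
    [0,0,0],
    [0,0,0],
    [0,0,0],
  ],
  xyz=[
    [-0.05,0,0],
    [-0.12,0,0],
    [-0.22,0,0],
    [-0.32,0,0],
    [-0.42,0,0],
  ],
  gripper=[1,1,1,1,1],
)

```text
time_s: 15.15
tcp_pos: [0.54, -0.3449, 0.2326]
orientation: [3.141, 0.017, 0.0]
ft_force: [0.6, 0.3, -2.4]
width: 0.0493
```

>>> apply_moves(
  angular=[
    [0,0,0],
    [0,0,0],
    [0,0,0],
    [0,0,0],
    [0,0,0],
  ],
  xyz=[
    [-0.1,0,0],
    [-0.2,0,0],
    [-0.3,0,0],
    [-0.4,0,0],
    [-0.45,0,0],
  ],
  gripper=[1,1,1,1,1],
)

```text
time_s: 15.65
tcp_pos: [0.4487, -0.3464, 0.2327]
orientation: [3.141, 0.015, -0.003]
ft_force: [-0.3, 0.0, -2.3]
width: 0.0495
```

```bash

python3 look.py side s18 250 410 170 290
python3 -c "
from h import *
plan([0.43,0.393,0.29],0.012)"
```

```text
scale 5
t 15.7 tcp [ 0.4476 -0.3466  0.2327] w 0.0495826019992817 F [-2.6564 -0.2474 -2.3146]
shares xyz [-0.0577 -3.6985 -0.2869] ang [ 0.0001  0.002  -0.0024]
```

View pics/s18.png

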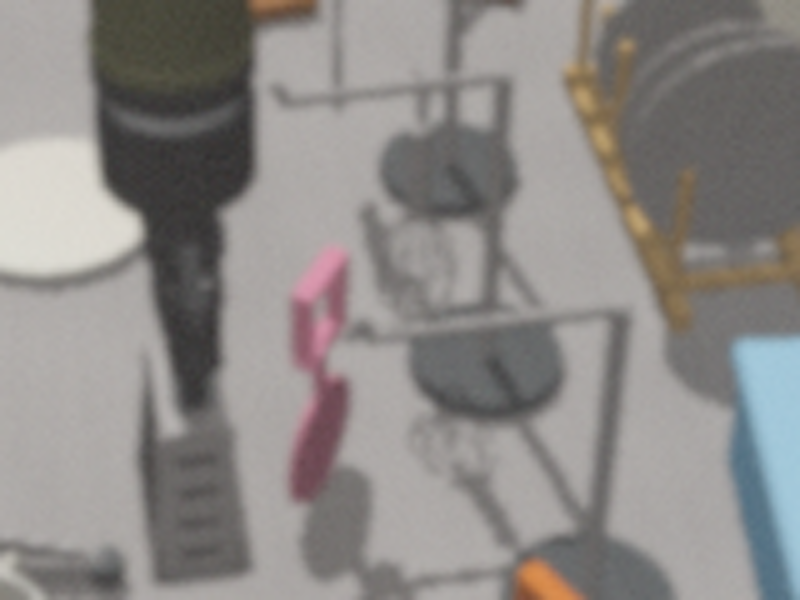

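>>> apply_moves(
  angular=[
    [0,0,0],
    [0,0,0],
    [0,0,0],
    [0,0,0],
    [0,0,0],
  ],
  xyz=[
    [-0.02,0,-0.06],
    [-0.05,0,-0.15],
    [-0.05,-0.05,-0.25],
    [-0.05,-0.15,-0.3],
    [-0.05,-0.3,-0.3],
  ],
  gripper=[1,1,1,1,1],
)

```text
time_s: 16.2
tcp_pos: [0.4422, -0.2861, 0.2947]
orientation: [3.139, 0.015, 0.008]
ft_force: [0.2, -0.6, -3.2]
width: 0.0491
```

>>> apply_moves(
  angular=[
    [0,0,0],
    [0,0,0],
    [0,0,0],
    [0,0,0],
    [0,0,0],
  ],
  xyz=[
    [0,-0.16,0],
    [0,-0.32,0],
    [0,-0.48,0],
    [0,-0.64,0],
    [0,-0.8,0],
  ],
  gripper=[1,1,1,1,1],
)

```text
time_s: 16.7
tcp_pos: [0.4389, -0.1229, 0.2932]
orientation: [-3.141, -0.021, -0.002]
ft_force: [-0.2, 0.2, -2.1]
width: 0.0498
```

>>> apply_moves(
  angular=[
    [0,0,0],
    [0,0,0],
    [0,0,0],
    [0,0,0],
    [0,0,0],
  ],
  xyz=[
    [0,-0.16,0],
    [0,-0.32,0],
    [0,-0.48,0],
    [0,-0.64,0],
    [0,-0.8,0],
  ],
  gripper=[1,1,1,1,1],
)

```text
time_s: 17.2
tcp_pos: [0.4365, 0.0372, 0.2932]
orientation: [-3.141, -0.021, -0.002]
ft_force: [0.9, 0.3, -2.3]
width: 0.0494
```

>>> apply_moves(
  angular=[
    [0,0,0],
    [0,0,0],
    [0,0,0],
    [0,0,0],
    [0,0,0],
  ],
  xyz=[
    [0,-0.16,0],
    [0,-0.32,0],
    [0,-0.48,0],
    [0,-0.64,0],
    [0,-0.8,0],
  ],
  gripper=[1,1,1,1,1],
)

```text
time_s: 17.7
tcp_pos: [0.434, 0.1971, 0.2931]
orientation: [-3.14, -0.021, -0.001]
ft_force: [0.3, -0.1, -2.0]
width: 0.0493
```

```bash

python3 look.py side s19 200 360 90 210
python3 -c "
from h import *
plan([0.5195,0.393,0.29],0.012)"
```

```text
scale 5
t 17.75 tcp [0.4337 0.2046 0.2935] w 0.04911239824187214 F [-0.0669  6.8918 -1.888 ]
shares xyz [ 0.4487 -0.9325  0.0265] ang [-0.0057 -0.0014  0.006 ]
```

View pics/s19.png

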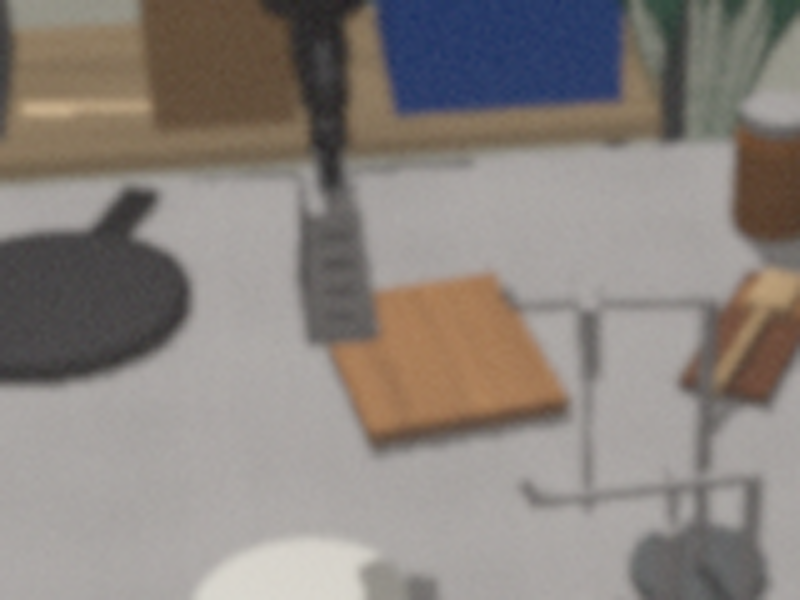

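>>> apply_moves(
  angular=[
    [0,0,0],
    [0,0,0],
    [0,0,0],
    [0,0,0],
    [0,0,0],
  ],
  xyz=[
    [0,-0.16,0],
    [0.06,-0.34,0],
    [0.18,-0.52,0],
    [0.3,-0.7,0],
    [0.42,-0.85,0],
  ],
  gripper=[1,1,1,1,1],
)

```text
time_s: 18.25
tcp_pos: [0.516, 0.3691, 0.2931]
orientation: [-3.139, -0.023, 0.001]
ft_force: [0.7, -0.1, -2.1]
width: 0.0495
```

>>> apply_moves(
  angular=[
    [0,0,0],
    [0,0,0],
    [0,0,0],
    [0,0,0],
    [0,0,0],
  ],
  xyz=[
    [0,-0.04,0],
    [0,-0.08,0],
    [0,-0.08,0],
    [0,-0.08,0],
    [0,-0.08,0],
  ],
  gripper=[1,1,1,1,1],
)

```text
time_s: 18.75
tcp_pos: [0.5167, 0.3796, 0.2929]
orientation: [3.141, 0.016, 0.0]
ft_force: [0.2, -1.0, -2.1]
width: 0.0496
```

```bash

python3 look.py side s20 220 380 80 200
python3 -c "
from h import *
plan([0.5195,0.393,0.29],0.012)
s=load('side0'); print(proj(s,[.5195,.393,.018]))
for uv in ((274.,147.6),(298.6,144.),(313.2,170.6),(274,178.6)): print(back(s,uv,.018))"
```

```text
scale 5
t 18.8 tcp [0.5169 0.3797 0.293 ] w 0.04902844906538164 F [ 0.3229  0.3039 -2.0101]
shares xyz [ 0.0136 -0.0663  0.0148] ang [ 0.0005 -0.0002 -0.0015]
[286.8458 159.9191]
[0.4745 0.5039 0.018 ]
[0.5857 0.5196 0.018 ]
[0.6166 0.2951 0.018 ]
[0.4546 0.2613 0.018 ]
```

View pics/s20.png

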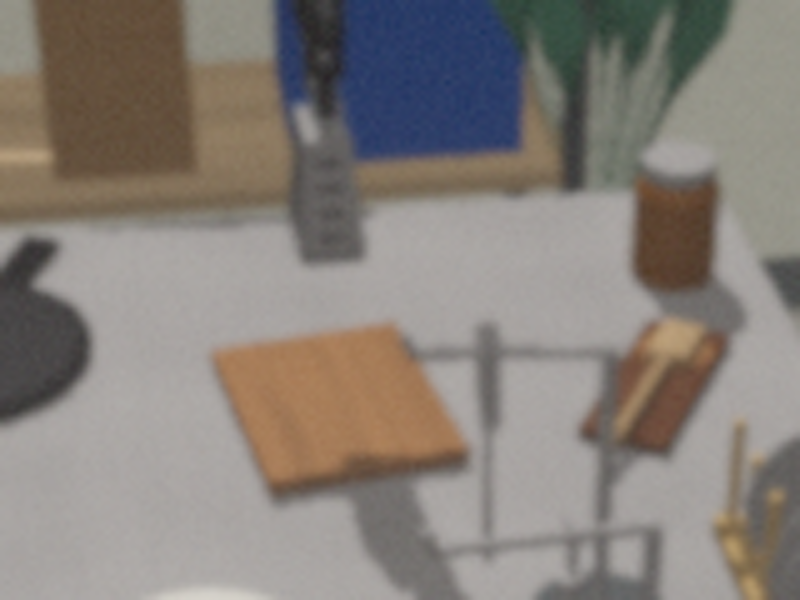

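>>> apply_moves(
  angular=[
    [0,0,0],
    [0,0,0],
    [0,0,0],
    [0,0,0],
    [0,0,0],
  ],
  xyz=[
    [0.013,-0.066,0.1],
    [0.013,-0.066,0.27],
    [0.013,-0.066,0.45],
    [0.013,-0.066,0.6],
    [0.013,-0.066,0.7],
  ],
  gripper=[1,1,1,1,1],
)

```text
time_s: 19.3
tcp_pos: [0.5187, 0.3924, 0.1504]
orientation: [3.139, 0.016, -0.004]
ft_force: [-0.5, 0.2, -2.3]
width: 0.0496
```

>>> apply_moves(
  angular=[
    [0,0,0],
    [0,0,0],
    [0,0,0],
    [0,0,0],
    [0,0,0],
  ],
  xyz=[
    [0,0,0.02],
    [0,0,0.035],
    [0,0,0.035],
    [0,0,0.035],
    [0,0,0.035],
  ],
  gripper=[1,1,1,1,1],
)

```text
time_s: 19.8
tcp_pos: [0.52, 0.3946, 0.1469]
orientation: [-3.14, -0.017, -0.003]
ft_force: [0.1, 0.3, -2.6]
width: 0.0492
```

```bash

python3 look.py side s21 220 380 80 200
python3 look.py top t21 120 320 130 280
python3 -c "
from h import *
plan([0.5195,0.393,0.1354],0.012)"
```

```text
scale 5
scale 4
t 19.9 tcp [0.5198 0.3943 0.1464] w 0.048869803070183515 F [ 0.1275  1.0774 -2.1142]
shares xyz [-0.0014  0.0066  0.055 ] ang [-0.0005 -0.0007 -0.0008]
```

View pics/s21.png

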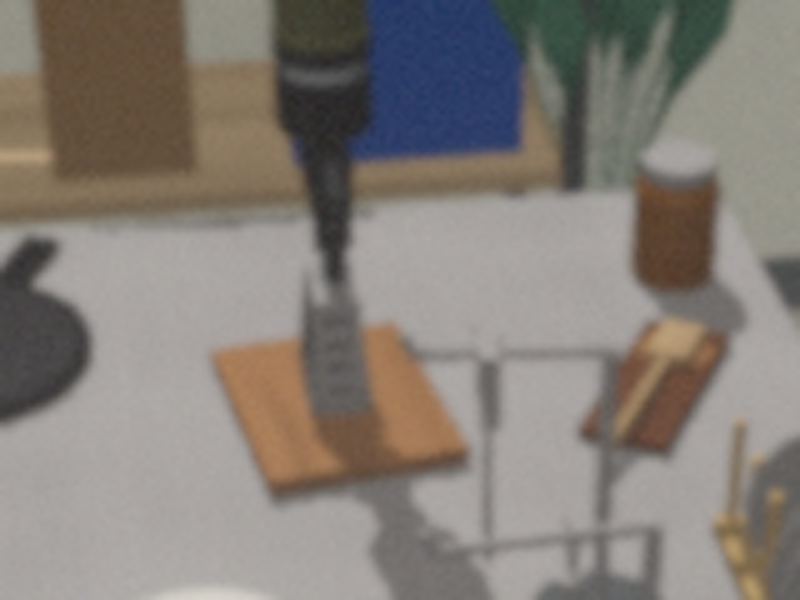

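View pics/t21.png

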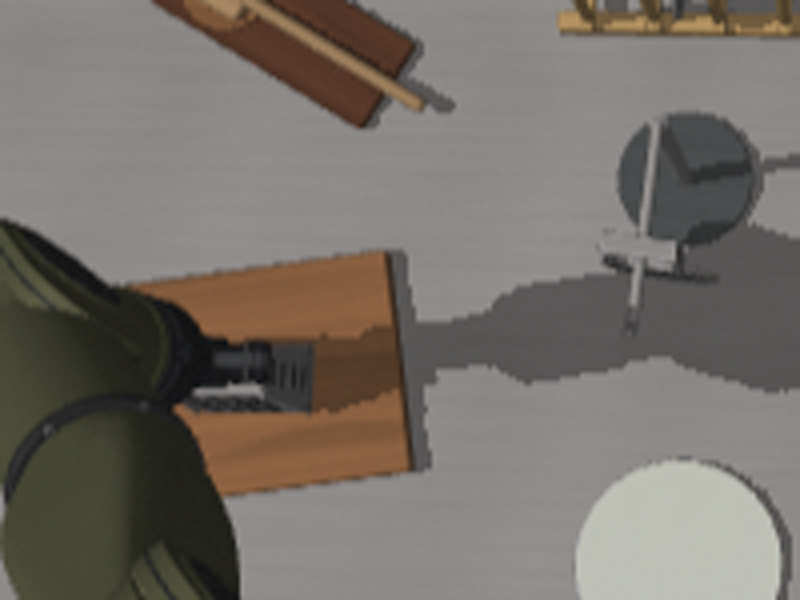

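Skimmer hangs well on the spare rod (top crop ~(640,248)); grater upright over the board middle. Lower to contact.

>>> apply_moves(
  angular=[
    [0,0,0],
    [0,0,0],
    [0,0,0],
    [0,0,0],
    [0,0,0],
  ],
  xyz=[
    [0,0,0.015],
    [0,0,0.03],
    [0,0,0.04],
    [0,0,0.04],
    [0,0,0.04],
  ],
  gripper=[1,1,1,1,1],
)

```text
time_s: 20.4
tcp_pos: [0.5194, 0.394, 0.1374]
orientation: [3.141, 0.017, -0.0]
ft_force: [1.4, 0.2, -0.8]
width: 0.0491
```

>>> apply_moves(
  angular=[
    [0,0,0],
    [0,0,0],
    [0,0,0],
    [0,0,0],
    [0,0,0],
  ],
  xyz=[
    [0,0,0.005],
    [0,0,0.01],
    [0,0,0.01],
    [0,0,0.01],
    [0,0,0.01],
  ],
  gripper=[1,1,1,1,1],
)

```text
time_s: 20.9
tcp_pos: [0.5195, 0.3942, 0.1357]
orientation: [-3.141, -0.017, -0.0]
ft_force: [0.6, 0.9, -0.7]
width: 0.0496
```

>>> apply_moves(
  angular=[
    [0,0,0],
    [0,0,0],
    [0,0,0],
    [0,0,0],
    [0,0,0],
  ],
  xyz=[
    [0,0,0.004],
    [0,0,0.008],
    [0,0,0.008],
    [0,0,0.008],
    [0,0,0.008],
  ],
  gripper=[1,1,1,1,1],
)

```text
time_s: 21.4
tcp_pos: [0.5195, 0.3943, 0.1356]
orientation: [-3.141, -0.017, -0.001]
ft_force: [-3.0, -1.8, 7.9]
width: 0.0494
```

Firm contact (7.9 N). Release.

>>> apply_moves(
  angular=[
    [0,0,0],
    [0,0,0],
    [0,0,0],
    [0,0,0],
    [0,0,0],
  ],
  xyz=[
    [0,0,0],
    [0,0,0],
    [0,0,0],
    [0,0,0],
    [0,0,0],
  ],
  gripper=[0.2,-0.3,-1,-1,-1],
)

```text
time_s: 21.9
tcp_pos: [0.5194, 0.394, 0.1338]
orientation: [3.141, 0.017, -0.0]
ft_force: [0.0, 0.4, -0.1]
width: 0.0852
```

```bash

python3 look.py side s22 220 380 80 200
python3 -c "
from h import *
plan([0.5195,0.393,0.1354],0.012)"
```

```text
scale 5
t 21.95 tcp [0.5194 0.394  0.1338] w 0.08552597819380851 F [ 0.55   -0.516   0.2959]
shares xyz [ 0.0004  0.0052 -0.0081] ang [ 0.0001  0.0001 -0.0008]
```

View pics/s22.png

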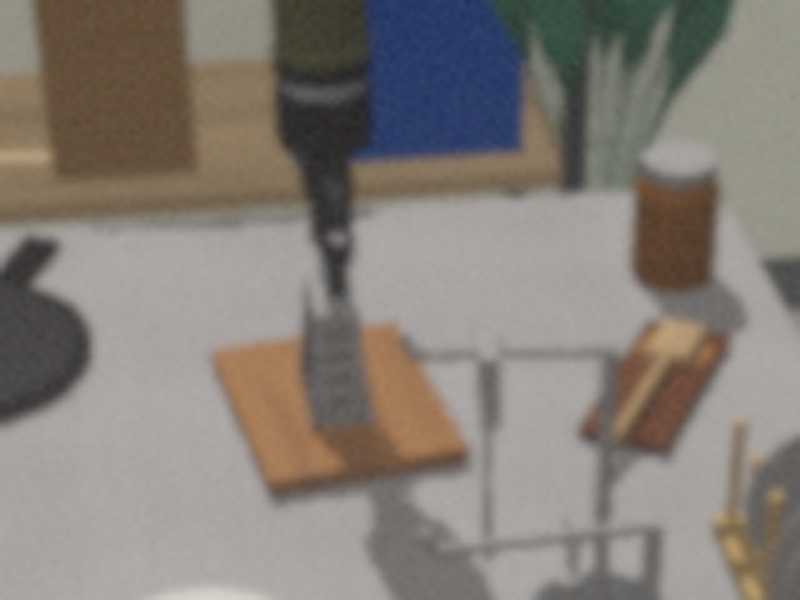

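>>> apply_moves(
  angular=[
    [0,0,0],
    [0,0,0],
    [0,0,0],
    [0,0,0],
    [0,0,0],
  ],
  xyz=[
    [0,0,-0.06],
    [0,0,-0.18],
    [0,0,-0.35],
    [0,0,-0.55],
    [0,0,-0.75],
  ],
  gripper=[-1,-1,-1,-1,-1],
)

```text
time_s: 22.45
tcp_pos: [0.5192, 0.394, 0.2863]
orientation: [-3.141, -0.017, -0.0]
ft_force: [0.8, 0.8, -0.2]
width: 0.0855
```

>>> apply_moves(
  angular=[
    [0,0,0],
    [0,0,0],
    [0,0,0],
    [0,0,0],
    [0,0,0],
  ],
  xyz=[
    [-0.1,0,0],
    [-0.25,0,0],
    [-0.4,0,0],
    [-0.4,0,0],
    [-0.4,0,0],
  ],
  gripper=[-1,-1,-1,-1,-1],
)

```text
time_s: 22.95
tcp_pos: [0.4393, 0.3936, 0.2851]
orientation: [-3.141, -0.019, -0.002]
ft_force: [0.3, -0.7, 0.1]
width: 0.0854
```

```bash

python3 look.py side s23 220 380 80 200
python3 look.py top t23 120 320 130 280
python3 -c "
from h import *
s,t=load('side0'),load('top0')
for P in ([.5195,.393,.164],[.5195,.393,.018],[.6,.0875,.244]): print(proj(s,P),proj(t,P))"
```

```text
scale 5
scale 4
[285.5737 128.8345] [170.4366 221.4591]
[286.8458 159.9191] [185.7245 224.5911]
[318.0102 147.9998] [279.7541 190.4968]
```

View pics/s23.png

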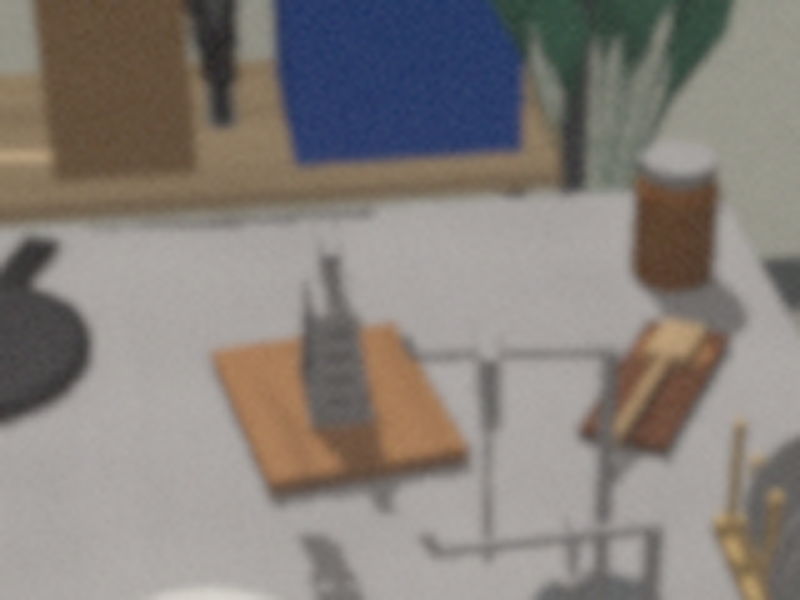

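View pics/t23.png

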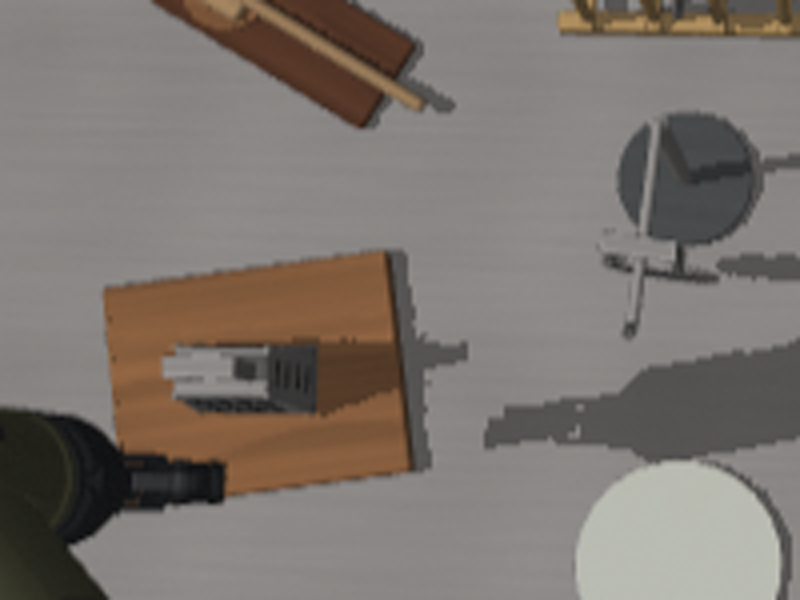

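```bash
python3 -c "
from bench import ticket,sensors
print(ticket.hand_in()); print(sensors.state()['time_s'])"
```

```text
the job is handed in; nothing more can be done
None
the job is handed in; nothing more can be done
```

I moved the skimmer onto the empty hook first, then took the grater off and stood it on the middle of the chopping board. I handed the job in at about 23 s of the 70 s allowed, and the hand-in reports no verdict.

- **Skimmer:** I pinched it by its loop, lifted it over the bent tip and hung it about 80 mm along the spare rod from the post. I lowered it until it pressed on the rod with about 6.6 N before letting go. In the last top view its loop bar is within about 2 pixels (roughly 5 mm) of the expected spot, and it looked still in every picture after release.
- **Grater:** I took it off the same way and lowered it until it pressed on the board with about 8 N before letting go. In the last pictures it stands upright and its loop is within 1–2 pixels of where it should be over the board's centre.
- **Robot:** It was backed away with the gripper open and touching nothing. No pictures or force readings suggested that anything else was touched, and no check failed.

The board's centre was measured from the top view only. Three corners in the side view agreed within about 15 mm, and the fourth was hidden by the grater in that picture.

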